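# Roll the pressure roller onto the scribed line

### The arm

A 6-joint arm with a two-finger parallel gripper is mounted at the origin on a cart in front of the work surface, level with it; the furniture and walls round the work are solid. World frame = base frame: x ahead of the robot, y to its left, z up, the work surface at z = 0. Lengths are in m, angles in rad, forces in N, time in s.
With the tool pointing down it reaches from about 0.4 to 0.825 m from the base axis. Payload 7 kg.
Tool frame: the origin (TCP) lies on the centre line of the jaws, within the pads' length; the fingertips stand 14 mm ahead of it and the grasp point (between the pads) lies 5 mm behind it; z points along the fingers, y is the line along which they close (so a half turn about z gives the same grasp; the last joint's range is limited). The gripper opens to 88 mm and grips with 3 to 60 N. Pads are 19 mm wide; open, the fingers measure 130 mm over their backs; the gripper's body (78 mm by 193 mm) begins 47 mm behind the grasp point.
Start: joints at [-0.887, 0.359, 0.012, 0, -1.224, -0.288], TCP at [0.26, -0.623, 0.241] pointing down, gripper open.
Joint ranges: [-3.07, 3.07], [-1.43, 2.12], [-1.02, 1.25], [-3.03, 1.67], [-3.05, -0], [-3.03, 3.03]. Speed limits (rad/s): [2.39, 2.39, 3.01, 3.14, 3.14, 3.14].

### API

Orientations are given as a unit quaternion [w, x, y, z].
In Python, from plant import * gives the robot as it stands.
- The arm moves only by the tool send_rows, never from a script. Its argument "commands" is a list of rows, each a list of 3 entries, a list of its own where there are three numbers: the shift along the tool's x, y, z in m, then the turn about the tool's z in degrees, then the finger opening in m, from 0 to 0.0876. A call has 1 to 12 rows; each row is the pose to reach, as a shift and turn from the pose commanded when the call began, along the tool's axes at that moment; what a row does not reach only later rows make up. A row lasts 1/12 s, in which the tool goes at most 41.7 mm and 7.16 degrees, less where a joint would pass 70% of its speed; a pose out of reach is approached as far as the arm can. A call with a gripper value outside its range is refused whole. The fingers move at their own pace and stop on an object; the grip force is fixed at half the most. Time passes only in rows, so rows that repeat a pose let the fingers close. It gives the time, the measured TCP pose, the force, the opening and the grip force at its end, in the units of the state.
- get_state(): the state, without advancing time (a new reading comes with each control period).
- capture(name): name is "scene" or "top" or "wrist"; returns a dict with "img" (420x560x3 uint8, blue, green, red), "fx", "fy", "cx", "cy" (pixels), "camera_from_world" (4x4, takes a point from world to camera coordinates); the wrist camera has in their place "mount" (4x4, takes a point from camera to tool coordinates, whose origin is the TCP and whose axes are the flange's). Camera axes: x right, y up, looking along -z (the intrinsics and any distortion apply to the point x, -y, -z); pixel columns grow to the right and rows downward; lengths in m; the calibration is good to about 2 mm. A picture is of the moment at which its call begins: read the wrist's pose just before it. There is no depth.
- close_job(): hands the job in; it is judged then, once.
The state is a dict: "time": time; "q": joint angles; "qd": joint speeds; "tau": joint torques, N m; "position": TCP position; "tool_rot": TCP orientation; "contact_force": force on the tool from outside, world axes, zero at the start; "wrist_torque": the same for the moment, N m; "grip_width": finger opening in m; "grasp_force": force on a finger pad.
Only numpy, scipy, OpenCV 4.12 (cv2) and the standard library are available. Lean on these libraries where they do the work, as an engineer would, in place of code of your own. Each camera call takes 0.05 s, during which the arm holds its last target. There are 200 camera calls.

### The job

Roll the rubber pressure roller along the set-up plate until it rests on the scribed line, lying lengthwise along it and centred over it. Push only the top of the roller sideways with the fingertips so that it turns over as it goes (at least half a turn); do not push or grip its sides, and do not lift it. Leave the film reel on the plate and the things beside the plate where they are.

Things in the scene. Friction and masses are not known exactly. Their poses are not given: they have to be found in the camera images.
- roller: loose black rubber roller lying on the plate, on either side of the line: 32 mm diameter, 70 mm long, plus an 11 mm steel stub at each end; about 0.25 kg. Origin in its middle, 16 mm above the plate; x along its axis, parallel to the line within 3 degrees, 60 to 92 mm from it. Let go, it stops within a few mm. What rubs sideways on its top without slipping moves it half as far.
- plate: fixed grey-painted set-up plate, 130 mm (its x) by 290 mm (its y), upper face 6 mm above the workbench, with a lip 5 mm wide and 5 mm high all round its edge. Origin: centre of its underside, on the workbench. The roller rolls along the plate's y.
- line (a point): middle of the white scribed line on the plate's upper face, 6 mm above the workbench: 3 mm wide, 116 mm long, along the plate's x (and this point's x), halfway along the plate; flush, cannot be felt. z points up
- film_reel: loose flat reel of film, 64 mm diameter, 12 mm high, lying on the plate on the other side of the line from the roller, its middle 72 to 92 mm from the line; origin: centre of its underside. Leave alone.
- weight: loose brass test weight with a knob, 22 mm diameter, 36 mm high, standing on the workbench to the right of the plate; origin: centre of its underside. Leave alone.
- jar: loose small jar with a screw cap, 42 mm diameter, 52 mm high, on the workbench to the right of the plate; origin: centre of its underside. Leave alone.
- bar: loose small bar tool, 21 x 85 x 22 mm, lying on the workbench to the right of the plate; origin: centre of its underside. Leave alone.
There are look-alikes about, which are no part of the job. What is shaped like the roller but orange or pink is not meant.

How it is judged:
On the way, in this order (a step that is already met when the one before it is completed fails the run):
1. the roller has turned over by more than 70 degrees as it rolls (angle between roller's own z axis and vertical above 1.22 rad), for 0.04 s.
2. the roller has turned nearly upside down (140 degrees), about half a turn (angle between roller's own z axis and vertical above 2.44 rad), for 0.04 s.
At the end, for the whole second after the job is handed in: The roller lies still on the plate with its middle within 5 mm of the line across it and within 22 mm of the line's middle along it, its axis within 0.12 rad (7 degrees) of the line; the film reel, weight, jar and bar are within 10 mm of where they stood (y of roller in the frame of line between -0.005 and 0.005 m and x of roller in the frame of line between -0.022 and 0.022 m and z of roller in the frame of line between 0.0135 and 0.0185 m and angle between the x axis of roller and the x axis of plate, either way round below 0.12 rad and linear speed of roller below 0.01 m/s and distance of each of film_reel, weight, jar, bar from where it was at the start of the episode below 0.01 m); the robot touches nothing.
It fails at once if the roller is lifted off the plate (more than 6 mm) (z of roller in the frame of line above 0.022 m).
It fails at once if the roller is touched with the fingertips down beside it (more than about 10 mm below its top), as in gripping it or pushing its side (contact force between the fingers and roller above 0.5 N and z of the grasp point in the frame of line below 0.04 m).
It fails at once if the film reel, weight, jar or bar is moved more than 10 mm (distance of any of film_reel, weight, jar, bar from where it was at the start of the episode above 0.01 m).
It also fails if it takes over 48 s, if anything falls off the work surface, if the arm or the gripper's body presses on something with over 40 N, if the wrist force passes 120 N, or if a joint passes its speed limit or range.

## Working session

There is one attempt and no reset: what is moved stays moved. The work goes in short steps, Python scripts to look and compute and a tool call to move; the robot and the scene stay as the last step left them, time stands still between calls to the robot, and variables do not carry over. Pictures are saved under pics/ and viewed, at most 10 in all, crops included, and the job is handed in when it is done.

Besides the shell and the picture viewer there is one more tool, called as name(argument=value, ...), one argument or row to a line, values as JSON. send_rows: Moves the arm, as the interface text tells. Its arguments: {"type":"object","properties":{"commands":{"type":"array"}},"required":["commands"]}

```bash
mkdir -p pics; cat > h.py <<'E'
from plant import *
import numpy as np, cv2
from scipy.spatial.transform import Rotation as R
def ray(c,u,v):
    d=np.array([(u-c['cx'])/c['fx'],-(v-c['cy'])/c['fy'],-1.])
    M=np.linalg.inv(c['camera_from_world']); return M[:3,3],M[:3,:3]@d
def onplane(c,u,v,z):
    o,d=ray(c,u,v); return o+d*(z-o[2])/d[2]
E
ls; python3 - <<'E'
from h import *
s=get_state(); print({k:np.round(s[k],4) for k in s})
a=capture("scene");b=capture("top")
print([k for k in b],b['fx'],np.linalg.inv(b['camera_from_world']).round(3))
cv2.imwrite("pics/s.png",a['img']);cv2.imwrite("pics/t.png",b['img'])
E
```

```text
h.py
pics
{'time': np.float64(0.0), 'q': array([-8.8690e-01,  3.5940e-01,  1.1000e-02, -3.0000e-04, -1.2241e+00,
       -2.8810e-01]), 'qd': array([-0.0006,  0.0005, -0.0012,  0.0002,  0.0008, -0.0012]), 'tau': array([ 2.80000e-03, -5.82715e+01,  2.93056e+01,  6.99670e+00,
        7.00000e-03, -1.00000e-04]), 'position': array([ 0.26  , -0.6224,  0.2396]), 'tool_rot': array([-2.000e-04, -1.965e-01,  9.805e-01,  8.000e-04]), 'contact_force': array([-0.0498,  0.2896, -0.2848]), 'wrist_torque': array([-0.0539, -0.032 , -0.049 ]), 'grasp_force': np.float64(0.0), 'grip_width': np.float64(0.0873)}
['img', 'fx', 'fy', 'cx', 'cy', 'camera_from_world'] 455.278051779421 [[-0.012  0.976 -0.215  0.296]
 [-1.    -0.011  0.008 -0.058]
 [ 0.006  0.215  0.977  1.223]
 [ 0.     0.     0.     1.   ]]
```

View pics/t.png

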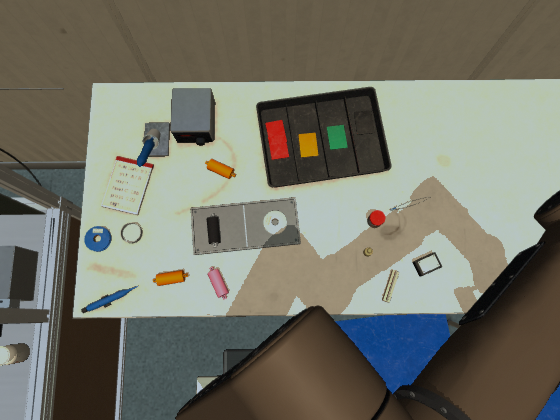

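View pics/s.png

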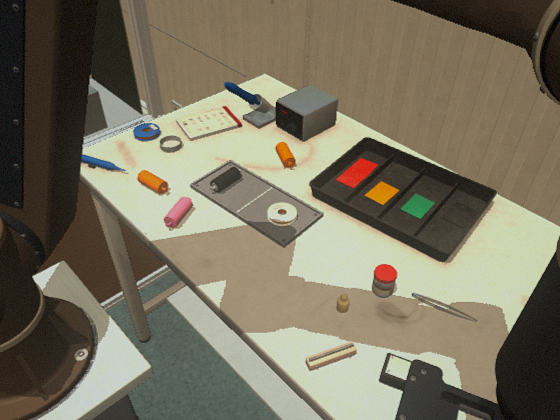

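Top view: the candidates for the roller are the black one at (213,230) on the plate, orange ones at (221,169) and (171,278), and a pink one at (218,283). By colour and place, the black one is meant. The line is at about (246,225) and the reel at (275,222). The weight (368,252), jar (377,218) and bar (390,286) are well to the right.

```bash
cat > m.py <<'E'
from h import *
c=capture("top"); im=c['img']; hsv=cv2.cvtColor(im,cv2.COLOR_BGR2HSV)
x0,y0,x1,y1=185,190,310,262
sub=hsv[y0:y1,x0:x1]; V=sub[...,2]; S=sub[...,1]; g=cv2.cvtColor(im,cv2.COLOR_BGR2GRAY)[y0:y1,x0:x1]
def big(m):
    cs,_=cv2.findContours(m.astype(np.uint8),cv2.RETR_EXTERNAL,cv2.CHAIN_APPROX_NONE); return max(cs,key=cv2.contourArea)
def box(m,z):
    k=big(m).reshape(-1,2)+[x0,y0]
    P=np.array([onplane(c,u,v,z)[:2] for u,v in k],np.float32)
    return cv2.minAreaRect(P),P
print(c['img'][230,213],c['img'][210,230],c['img'][225,246],c['img'][195,246],c['img'][250,300])
pm=(S<45)&(V<165)
r,P=box(pm,0.011); pc=np.array(r[0]); print("plate",r, cv2.boxPoints(r).round(3).tolist())
rm=V<60
rm=cv2.morphologyEx(rm.astype(np.uint8),cv2.MORPH_OPEN,np.ones((3,3)))
r2,P2=box(rm,0.022); print("roller",r2, P2.min(0),P2.max(0))
cv2.imwrite("pics/crop%d.png"%int(get_state()['time']*100),cv2.resize(im[y0:y1,x0:x1],None,fx=6,fy=6,interpolation=cv2.INTER_CUBIC))
E
python3 m.py; ls pics
```

```text
[31 32 36] [112 123 126] [114 126 127] [190 196 182] [117 141 154]
plate ((0.5433754324913025, 0.036328211426734924), (0.13301874697208405, 0.29131630063056946), 5.363016605377197) [[0.46399998664855957, 0.17499999701976776], [0.4909999966621399, -0.11500000208616257], [0.6230000257492065, -0.10199999809265137], [0.5960000157356262, 0.18799999356269836]]
roller ((0.53031325340271, 0.1200522929430008), (0.07178010791540146, 0.03196324408054352), 6.625484943389893) [0.49635425 0.10135009] [0.5650282  0.13757545]
crop15.png
s.png
t.png
```

View pics/crop15.png

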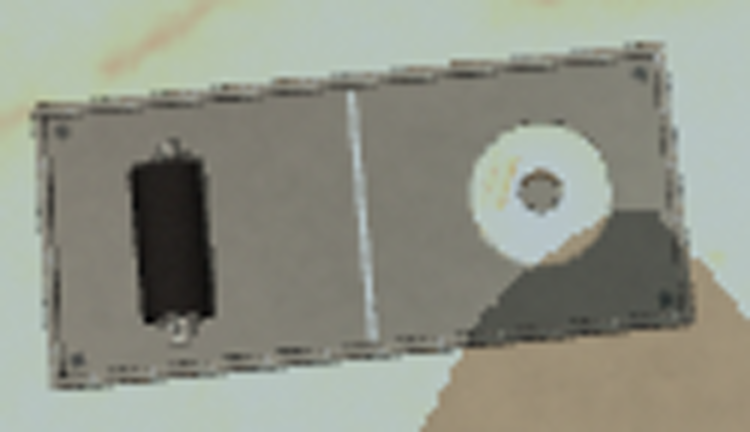

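The crop confirms the black roller on the plate, with the white line at crop x≈350–374 and the reel to its right. I'll close the fingers, line the tool's y up with the plate's y, and move above the roller.

send_rows(
  commands=[
    [[-0.05, 0.05, 0], 3, 0],
    [[-0.09, 0.08, 0], 6, 0],
    [[-0.12, 0.11, 0], 9, 0],
    [[-0.15, 0.14, 0], 12, 0],
    [[-0.18, 0.17, 0], 15, 0],
    [[-0.21, 0.2, 0], 17.3, 0],
    [[-0.24, 0.23, 0], 17.3, 0],
    [[-0.27, 0.26, 0], 17.3, 0],
    [[-0.3, 0.29, 0], 17.3, 0],
    [[-0.33, 0.33, 0], 17.3, 0],
    [[-0.36, 0.36, 0], 17.3, 0],
    [[-0.39, 0.4, 0], 17.3, 0],
  ],
)

```text
time: 1.15
position: [0.4486, -0.1582, 0.2407]
tool_rot: [0.0, -0.047, 0.999, 0.0]
contact_force: [0.8, -1.4, -0.5]
grip_width: 0.0133
grasp_force: 0.0
```

```bash
cat > d.py <<'E'
# shift (tool axes, m) from measured TCP to target offset from plate centre given in plate frame; turn
import sys; from h import *
C=np.array([0.5434,0.0363]); a=np.deg2rad(5.36); X=np.array([np.cos(a),np.sin(a)]); Y=np.array([-X[1],X[0]])
s=get_state(); p=s['position']; T=R.from_quat(np.roll(s['tool_rot'],-1)).as_matrix()
px,py,z=map(float,sys.argv[1:4]); t=np.r_[C+px*X+py*Y,z]
print("t",s['time'],"pos",p.round(4),"plate xy",((p[:2]-C)@X).round(4),((p[:2]-C)@Y).round(4),"F",s['contact_force'].round(2),"w",s['grip_width'])
ty=T[:2,1]; print("shift",(T.T@(t-p)).round(4),"turn",np.rad2deg(np.arctan2(ty[1],ty[0])-np.arctan2(Y[1],Y[0])).round(2),"q",s['q'].round(2))
E
python3 d.py -0.0052 0.10 0.10
```

```text
t 1.15 pos [ 0.4486 -0.1582  0.2407] plate xy -0.1125 -0.1848 F [ 0.85 -1.38 -0.49] w 0.013260374941193644
shift [-0.1074  0.2847  0.1407] turn 0.02 q [ 0.08  0.02 -0.41 -0.   -1.14 -1.55]
```

send_rows(
  commands=[
    [[-0.01, 0.03, 0.01], 0, 0],
    [[-0.025, 0.06, 0.02], 0, 0],
    [[-0.04, 0.095, 0.03], 0, 0],
    [[-0.05, 0.13, 0.04], 0, 0],
    [[-0.065, 0.165, 0.06], 0, 0],
    [[-0.08, 0.2, 0.08], 0, 0],
    [[-0.09, 0.235, 0.1], 0, 0],
    [[-0.1, 0.26, 0.12], 0, 0],
    [[-0.105, 0.277, 0.133], 0, 0],
    [[-0.107, 0.284, 0.14], 0, 0],
    [[-0.107, 0.284, 0.14], 0, 0],
    [[-0.107, 0.284, 0.14], 0, 0],
  ],
)

```text
time: 2.15
position: [0.5279, 0.1322, 0.1004]
tool_rot: [-0.001, -0.047, 0.999, -0.0]
contact_force: [-0.0, -1.0, -0.1]
grip_width: 0.0006
grasp_force: 0.0
```

```bash
python3 d.py -0.0052 0.10 0.054; python3 - <<'E'
from h import *
w=capture("wrist");print(w['mount'].round(3),w['fx'])
s=capture("scene")
cv2.imwrite("pics/w1.png",np.hstack([w['img'],cv2.resize(s['img'][40:250,160:370],(420,420))[:, :]])[:, :][::1] if 0 else cv2.resize(np.hstack([w['img'],cv2.resize(s['img'][40:250,160:370],(420,420))]),None,fx=.8,fy=.8))
E
```

```text
t 2.15 pos [0.5279 0.1322 0.1004] plate xy -0.0064 0.097 F [-0.02 -0.96 -0.15] w 0.0005541855674749745
shift [-0.0013  0.0031  0.0464] turn 0.05 q [ 0.61  0.28 -0.46  0.   -0.83 -2.08]
[[-0.     0.968  0.251  0.067]
 [ 1.     0.     0.001 -0.   ]
 [ 0.001  0.251 -0.968 -0.145]
 [ 0.     0.     0.     1.   ]] 312.1405306174592
```

View pics/w1.png

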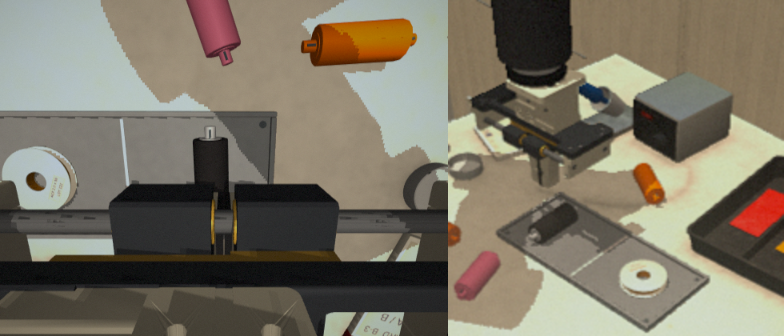

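The wrist view shows the black roller at (210,165) between the line (123,150) and the plate's right lip, with the closed fingers above it. The scene crop agrees. I'll go down to the roller's top.

send_rows(
  commands=[
    [[-0.001, 0, 0.015], 0, 0],
    [[-0.001, 0, 0.03], 0, 0],
    [[-0.001, 0, 0.04], 0, 0],
    [[-0.001, 0, 0.045], 0, 0],
    [[-0.001, 0, 0.047], 0, 0],
    [[-0.001, 0, 0.048], 0, 0],
    [[-0.001, 0, 0.048], 0, 0],
    [[-0.001, 0, 0.048], 0, 0],
  ],
)

```text
time: 2.92
position: [0.5297, 0.1329, 0.0532]
tool_rot: [0.0, -0.047, 0.999, 0.0]
contact_force: [0.1, -0.7, 0.0]
grip_width: 0.0002
grasp_force: 0.0
```

```bash
python3 d.py -0.0052 0.10 0.052
```

```text
t 2.9167 pos [0.5297 0.1329 0.0532] plate xy -0.0046 0.0974 F [ 0.11 -0.72  0.04] w 0.00022490752266045153
shift [0.0006 0.0026 0.0012] turn 0.02 q [ 0.6   0.35 -0.5   0.   -0.72 -2.08]
```

send_rows(
  commands=[
    [[0, 0, 0.0005], 0, 0],
    [[0, 0, 0.001], 0, 0],
    [[0, 0, 0.0015], 0, 0],
    [[0, 0, 0.0015], 0, 0],
  ],
)

```text
time: 3.25
position: [0.5297, 0.133, 0.0515]
tool_rot: [0.0, -0.047, 0.999, 0.0]
contact_force: [-0.6, 1.2, 4.8]
grip_width: 0.0005
grasp_force: 1.9
```

send_rows(
  commands=[
    [[0, -0.002, 0.0005], 0, 0],
    [[0, -0.006, 0.0005], 0, 0],
    [[0, -0.01, 0.0005], 0, 0],
    [[0, -0.014, 0.0005], 0, 0],
    [[0, -0.018, 0.0005], 0, 0],
    [[0, -0.022, 0.0005], 0, 0],
    [[0, -0.024, 0.0005], 0, 0],
    [[0, -0.024, 0.0005], 0, 0],
  ],
)

```text
time: 3.92
position: [0.5326, 0.1088, 0.0521]
tool_rot: [0.001, -0.047, 0.999, 0.0]
contact_force: [-2.4, -1.1, 13.4]
grip_width: 0.0006
grasp_force: 6.6
```

```bash
python3 d.py -0.0052 0.10 0.052; cat > w.py <<'E'
from h import *
s=get_state(); w=capture("wrist")
T=np.eye(4); T[:3,:3]=R.from_quat(np.roll(s['tool_rot'],-1)).as_matrix(); T[:3,3]=s['position']
w['camera_from_world']=np.linalg.inv(T@w['mount'])
cv2.imwrite("pics/w_%d.png"%int(s['time']*100),w['img'])
E
python3 w.py; python3 m.py|tail -1; ls pics
```

```text
t 3.9167 pos [0.5326 0.1088 0.0521] plate xy -0.004 0.0732 F [-2.45 -1.07 13.36] w 0.0005649228055355877
shift [0.0012 0.0268 0.0001] turn 0.05 q [ 0.56  0.34 -0.51  0.   -0.72 -2.04]
roller ((0.5535738468170166, 0.12868750095367432), (0.06917367875576019, 0.12198268622159958), 36.24760818481445) [0.5102795  0.08933269] [0.61495376 0.1858265 ]
crop15.png
crop401.png
s.png
t.png
w1.png
w_391.png
```

View pics/w_391.png

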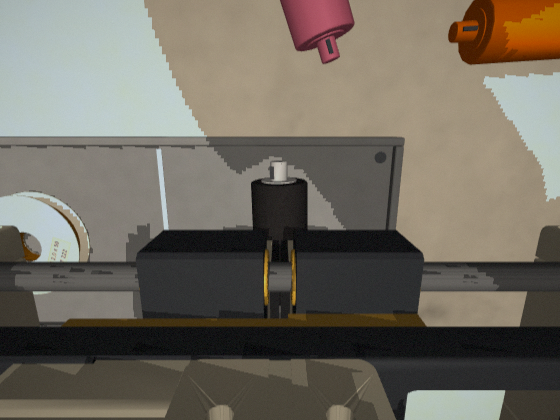

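The roller (cols 252–307, stub at 279,170) sits right under the tool centre, so it rolls without slip. The line runs (160,150)–(166,230). I'll carry the stroke on, then lift.

send_rows(
  commands=[
    [[0, -0.002, 0], 0, 0],
    [[0, -0.006, 0], 0, 0],
    [[0, -0.01, 0], 0, 0],
    [[0, -0.014, 0], 0, 0],
    [[0, -0.018, 0], 0, 0],
    [[0, -0.022, 0], 0, 0],
    [[0, -0.024, 0], 0, 0],
    [[0, -0.024, 0], 0, 0],
    [[0, -0.024, -0.01], 0, 0],
    [[0, -0.024, -0.015], 0, 0],
    [[0, -0.024, -0.015], 0, 0],
  ],
)

```text
time: 4.93
position: [0.5341, 0.0851, 0.0667]
tool_rot: [0.001, -0.047, 0.999, 0.0]
contact_force: [-0.3, 0.1, -1.0]
grip_width: 0.0001
grasp_force: 0.0
```

```bash
cat >> w.py <<'E'
C=np.array([0.5434,0.0363]); a=np.deg2rad(5.36); X=np.array([np.cos(a),np.sin(a)]); Y=np.array([-X[1],X[0]])
g=cv2.cvtColor(w['img'],cv2.COLOR_BGR2GRAY)
def pl(u,v,z): q=onplane(w,u,v,z)[:2]-C; return np.round([q@X,q@Y],4)
def inv(px,py,z):
    p=w['camera_from_world']@np.r_[C+px*X+py*Y,z,1]; return w['cx']+w['fx']*p[0]/-p[2], w['cy']+w['fy']*p[1]/p[2]
print("tool",((s['position'][:2]-C)@X).round(4),((s['position'][:2]-C)@Y).round(4),"F",s['contact_force'].round(1))
for px in (-.05,-.04):   # line rows, expected near plate y=0
    u,v=inv(px,0,.006); r=int(v); seg=g[r,int(u)-25:int(u)+26].astype(float); bg=np.median(seg); m=np.clip(seg-bg-15,0,None)
    if m.sum()>0: print("line",r,int(u),seg.max(),pl((m*np.arange(int(u)-25,int(u)+26)).sum()/m.sum(),r,.006))
E
python3 w.py
```

```text
tool -0.0047 0.0494 F [-0.3  0.1 -1. ]
line 163 204 204.0 [-0.0501  0.0003]
line 178 205 204.0 [-0.0402  0.0003]
```

```bash
cat >> w.py <<'E'
cs=[]
for px in (-.038,-.034,-.030):
    u,v=inv(px,float(__import__('sys').argv[1]),.022); r=int(v); k=np.where(g[r,int(u)-50:int(u)+50]<48)[0]+int(u)-50
    if len(k): print("roller row",r,k.min(),k.max(),len(k),"edges at axis height",pl(k.min()-.5,r,.022),pl(k.max()+.5,r,.022), "mid",pl((k.min()+k.max())/2,r,.022))
E
python3 w.py 0.0605; ls -t pics|head -1
```

```text
tool -0.0049 0.0495 F [ 0.5 -0.5 -0.4]
line 163 203 204.0 [-0.0504  0.0003]
line 178 204 206.0 [-0.0406  0.0003]
roller row 186 272 323 52 edges at axis height [-0.0381  0.0445] [-0.0381  0.0764] mid [-0.0381  0.0604]
roller row 192 272 323 52 edges at axis height [-0.0343  0.0444] [-0.0343  0.0765] mid [-0.0343  0.0605]
roller row 198 272 323 52 edges at axis height [-0.0305  0.0444] [-0.0305  0.0766] mid [-0.0305  0.0605]
w_498.png
```

The roller is at y'=60.5 mm (32 mm wide in the measurement) and the line at +0.3 mm, both as expected. Next stroke.

send_rows(
  commands=[
    [[0, 0.012, 0], 0, 0],
    [[0, 0.024, 0], 0, 0],
    [[0, 0.0245, 0.005], 0, 0],
    [[0, 0.0245, 0.01], 0, 0],
    [[0, 0.0245, 0.013], 0, 0],
    [[0, 0.0245, 0.014], 0, 0],
    [[0, 0.0245, 0.015], 0, 0],
    [[0, 0.0245, 0.015], 0, 0],
  ],
)

```text
time: 5.7
position: [0.5313, 0.1091, 0.0514]
tool_rot: [-0.0, -0.047, 0.999, -0.0]
contact_force: [-6.6, -0.4, 16.2]
grip_width: 0.0006
grasp_force: 8.0
```

send_rows(
  commands=[
    [[0, -0.002, 0], 0, 0],
    [[0, -0.006, 0], 0, 0],
    [[0, -0.011, 0], 0, 0],
    [[0, -0.016, 0], 0, 0],
    [[0, -0.021, 0], 0, 0],
    [[0, -0.026, 0], 0, 0],
    [[0, -0.031, 0], 0, 0],
    [[0, -0.036, 0], 0, 0],
    [[0, -0.041, 0], 0, 0],
    [[0, -0.045, 0], 0, 0],
    [[0, -0.048, 0], 0, 0],
    [[0, -0.048, 0], 0, 0],
  ],
)

```text
time: 6.7
position: [0.537, 0.0611, 0.0511]
tool_rot: [0.001, -0.047, 0.999, 0.0]
contact_force: [0.4, 0.0, 6.2]
grip_width: 0.0004
grasp_force: 3.1
```

send_rows(
  commands=[
    [[0, 0, 0], 0, 0],
    [[0, 0, -0.01], 0, 0],
    [[0, 0, -0.015], 0, 0],
    [[0, 0, -0.015], 0, 0],
  ],
)

```text
time: 7.03
position: [0.5365, 0.0617, 0.0667]
tool_rot: [0.001, -0.047, 0.999, 0.0]
contact_force: [-0.2, -0.3, 0.7]
grip_width: 0.0003
grasp_force: 0.0
```

```bash
python3 w.py 0.0365
```

```text
tool -0.0045 0.0259 F [-0.2 -0.3  0.7]
line 162 240 208.0 [-0.0505  0.0004]
line 178 240 209.0 [-0.04    0.0005]
roller row 185 271 321 51 edges at axis height [-0.0381  0.0203] [-0.0381  0.0516] mid [-0.0381  0.036 ]
roller row 191 271 321 51 edges at axis height [-0.0344  0.0203] [-0.0344  0.0518] mid [-0.0344  0.036 ]
roller row 197 271 321 51 edges at axis height [-0.0306  0.0202] [-0.0306  0.0519] mid [-0.0306  0.0361]
```

The roller is at 36.0 mm, so it has turned about 174°. Same stroke again.

send_rows(
  commands=[
    [[0, 0.012, 0], 0, 0],
    [[0, 0.023, 0], 0, 0],
    [[0, 0.023, 0.005], 0, 0],
    [[0, 0.023, 0.01], 0, 0],
    [[0, 0.023, 0.013], 0, 0],
    [[0, 0.023, 0.014], 0, 0],
    [[0, 0.023, 0.015], 0, 0],
    [[0, 0.023, 0.015], 0, 0],
  ],
)

```text
time: 7.75
position: [0.5342, 0.0844, 0.0514]
tool_rot: [0.0, -0.047, 0.999, -0.0]
contact_force: [-4.1, -0.4, 13.7]
grip_width: 0.0003
grasp_force: 7.1
```

send_rows(
  commands=[
    [[0, -0.002, 0], 0, 0],
    [[0, -0.006, 0], 0, 0],
    [[0, -0.011, 0], 0, 0],
    [[0, -0.016, 0], 0, 0],
    [[0, -0.021, 0], 0, 0],
    [[0, -0.026, 0], 0, 0],
    [[0, -0.031, 0], 0, 0],
    [[0, -0.036, 0], 0, 0],
    [[0, -0.041, 0], 0, 0],
    [[0, -0.045, 0], 0, 0],
    [[0, -0.048, 0], 0, 0],
    [[0, -0.048, 0], 0, 0],
  ],
)

```text
time: 8.75
position: [0.5396, 0.0363, 0.0511]
tool_rot: [0.001, -0.047, 0.999, 0.0]
contact_force: [1.5, -0.0, 6.6]
grip_width: 0.0007
grasp_force: 2.9
```

send_rows(
  commands=[
    [[0, 0, 0], 0, 0],
    [[0, 0, -0.01], 0, 0],
    [[0, 0, -0.015], 0, 0],
    [[0, 0, -0.015], 0, 0],
  ],
)

```text
time: 9.08
position: [0.5388, 0.0367, 0.0667]
tool_rot: [0.001, -0.047, 0.999, 0.0]
contact_force: [-0.7, -0.5, -0.2]
grip_width: 0.0002
grasp_force: 0.0
```

```bash
python3 w.py 0.012
```

```text
tool -0.0045 0.0009 F [-0.7 -0.5 -0.2]
line 162 278 206.0 [-0.0506  0.0008]
line 178 278 190.0 [-0.04   0.012]
roller row 185 271 321 51 edges at axis height [-0.0382 -0.0048] [-0.0381  0.0266] mid [-0.0381  0.0109]
roller row 191 271 321 51 edges at axis height [-0.0344 -0.0048] [-0.0344  0.0267] mid [-0.0344  0.011 ]
roller row 197 271 321 51 edges at axis height [-0.0306 -0.0048] [-0.0306  0.0268] mid [-0.0306  0.011 ]
```

Remaining: about 10.3 mm, so a stroke of about 20 mm.

send_rows(
  commands=[
    [[0, 0.01, 0], 0, 0],
    [[0, 0.015, 0], 0, 0],
    [[0, 0.015, 0.005], 0, 0],
    [[0, 0.015, 0.01], 0, 0],
    [[0, 0.015, 0.013], 0, 0],
    [[0, 0.015, 0.014], 0, 0],
    [[0, 0.015, 0.015], 0, 0],
    [[0, 0.015, 0.015], 0, 0],
  ],
)

```text
time: 9.8
position: [0.5367, 0.0512, 0.0518]
tool_rot: [-0.0, -0.047, 0.999, -0.0]
contact_force: [-7.5, 0.3, 21.4]
grip_width: 0.0002
grasp_force: 10.5
```

send_rows(
  commands=[
    [[0, -0.002, 0], 0, 0],
    [[0, -0.006, 0], 0, 0],
    [[0, -0.01, 0], 0, 0],
    [[0, -0.014, 0], 0, 0],
    [[0, -0.018, 0], 0, 0],
    [[0, -0.02, 0], 0, 0],
    [[0, -0.02, 0], 0, 0],
    [[0, -0.02, 0], 0, 0],
    [[0, -0.02, 0], 0, 0],
  ],
)

```text
time: 10.55
position: [0.5391, 0.0311, 0.0516]
tool_rot: [0.0, -0.047, 0.999, -0.0]
contact_force: [-4.4, -1.6, 16.2]
grip_width: 0.0002
grasp_force: 7.8
```

send_rows(
  commands=[
    [[0, 0, -0.002], 0, 0],
    [[0, 0, -0.01], 0, 0],
    [[0, 0, -0.015], 0, 0],
    [[0, 0, -0.015], 0, 0],
  ],
)

```text
time: 10.88
position: [0.5394, 0.0318, 0.0666]
tool_rot: [0.001, -0.047, 0.999, 0.0]
contact_force: [-0.1, -0.4, 0.1]
grip_width: 0.0001
grasp_force: 0.0
```

```bash
python3 w.py 0.0
```

```text
tool -0.0044 -0.0041 F [-0.1 -0.4  0.1]
line 177 285 196.0 [-0.0406  0.0005]
roller row 185 263 313 51 edges at axis height [-0.038  -0.0146] [-0.038   0.0167] mid [-0.038   0.0011]
roller row 191 262 313 52 edges at axis height [-0.0343 -0.0153] [-0.0343  0.0168] mid [-0.0343  0.0008]
roller row 197 263 313 51 edges at axis height [-0.0305 -0.0147] [-0.0305  0.0169] mid [-0.0305  0.0011]
```

The roller is about 0.6 mm from the line. I'll lift clear and back off for a last check.

send_rows(
  commands=[
    [[0, 0, -0.03], 0, 0],
    [[0, 0, -0.06], 0, 0],
    [[0, 0, -0.09], 0, 0],
    [[0, -0.03, -0.12], 0, 0],
    [[0, -0.06, -0.13], 0, 0],
    [[0, -0.1, -0.13], 0, 0],
    [[0, -0.14, -0.13], 0, 0],
    [[0, -0.18, -0.13], 0, 0],
    [[0, -0.21, -0.13], 0, 0],
    [[0, -0.23, -0.13], 0, 0],
    [[0, -0.24, -0.13], 0, 0],
    [[0, -0.24, -0.13], 0, 0],
  ],
)

```text
time: 11.93
position: [0.561, -0.209, 0.1948]
tool_rot: [-0.001, -0.046, 0.999, 0.0]
contact_force: [-0.6, 0.1, 0.4]
grip_width: 0.0006
grasp_force: 0.0
```

```bash
python3 - <<'E'
from h import *
a=capture("scene");b=capture("top");print(get_state()['time'],get_state()['contact_force'])
cv2.imwrite("pics/f.png",np.hstack([cv2.resize(b['img'][180:310,160:440],(560,260))[:, :400],cv2.resize(a['img'][140:270,180:380],(400,260))]))
E
```

```text
12.0333 [-0.51313865  0.49464033  0.40927135]
```

View pics/f.png

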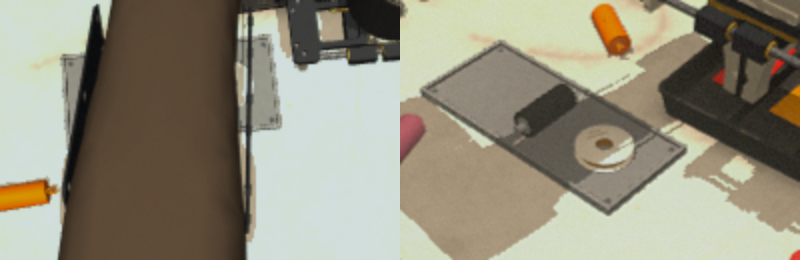

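The arm hides the plate in the top crop. The scene crop shows the roller at (545,110) lying along and over the line, with the reel (605,147) in place and the tool clear. Handing in.

```bash
python3 -c "
from plant import *
print(close_job())"
```

```text
the job is handed in; nothing more can be done
None
```

The roller was rolled about 84 mm (roughly 300°) by its top onto the scribed line, measured about 0.6 mm off centre and parallel to it; I did not knowingly touch anything else, and the job was handed in at about 12 s with no verdict returned.

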